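# Clear the bench after a water test: reagents back to their cartons, sample to its tray

### The arm

A 6-joint arm with a two-finger parallel gripper is mounted at the origin on the work surface. World frame = base frame: x ahead of the robot, y to its left, z up, the work surface at z = 0. Lengths are in m, angles in rad, forces in N, time in s.
With the tool pointing down it reaches from about 0.3 to 0.775 m from the base axis. Payload 14.6 kg.
Tool frame: the origin (TCP) lies midway between the tips of the shut fingers; the grasp point (between the pads) lies 19 mm behind it (ctrl.grip_depth is the distance from the TCP to the grasp point, in m); z points along the fingers, x is the direction in which the jaws open and shut, and the axes are right-handed (so a half turn about z gives the same grasp; the last joint's range is limited). The gripper opens to 94 mm and grips with 3 to 60 N. Pads are 16 mm wide; open, the fingers measure 119 mm over their backs; the gripper's body (75 mm by 177 mm) begins 78 mm behind the grasp point.
Start: joints at [-1.354, 0.3, 1.521, -0, 1.321, -0.067], TCP at [0.154, -0.528, 0.205] pointing down, gripper open.
Joint ranges: [-3.03, 3.03], [-0.79, 2.21], [0.23, 2.52], [-1.04, 4.18], [0, 3.07], [-2.55, 2.55]. Speed limits (rad/s): [2.22, 2.22, 2.57, 3.14, 3.14, 3.14].

### API

Orientations are given as [roll, pitch, yaw] about the fixed x, y, z axes, in that order (R = Rz(yaw) Ry(pitch) Rx(roll)).
In Python, from station import ctrl gives the robot as it stands.
- The arm moves only by the tool play_rows, never from a script. Its argument "steps" is a list that holds one entry, the list of rows, each a list of 7 numbers: the shift along the tool's x, y, z in cm, then the turn, a rotation vector about the tool's x, y, z in rad, then the opening, from 0 (shut) to 1 (fully open). In form: [[[x, y, z, ax, ay, az, hand], ...]]. A call has 1 to 20 rows; each row is the pose to reach, as a shift and turn from the pose measured when the call began, along the tool's axes at that moment; what a row does not reach only later rows make up. A row lasts 1/12 s, in which the tool goes at most 41.7 mm and 7.16 degrees, less where a joint would pass 70% of its speed; a pose out of reach is approached as far as the arm can. A call with a gripper value outside its range is refused whole. The fingers move at their own pace and stop on an object; "force" is the grip in N (left out, the last holds). Time passes only in rows, so rows that repeat a pose let the fingers close. It gives the time, the measured TCP pose, the force and the opening at its end, in the units of the state.
- ctrl.get_obs(): the state, without advancing time (a new reading comes with each control period).
- ctrl.camera(name): name is "scene" or "top" or "wrist"; returns a dict with "frame" (480x640x3 uint8, blue, green, red), "fovy" (degrees; the focal length in pixels is half the picture's height over the tangent of half this angle, whatever the lens; pixels are square), "cx", "cy" (the principal point, pixels), "world_to_cam" (4x4, takes a point from world to camera coordinates). Camera axes: x right, y up, looking along -z (the intrinsics and any distortion apply to the point x, -y, -z); pixel columns grow to the right and rows downward; lengths in m; the calibration is good to about 2 mm. A picture is of the moment at which its call begins. There is no depth.
- ctrl.hand_in(): hands the job in, once; it reports no verdict.
The state is a dict: "time_s": time; "qpos": joint angles; "joint_vel": joint speeds; "tau": joint torques, N m; "ee_pos": TCP position; "eef_rot": TCP orientation; "force": force on the tool from outside, world axes, zero at the start; "moment": the same for the moment, N m; "grip_width": finger opening in m.
Only numpy, scipy, OpenCV 4.12 (cv2) and the standard library are available. Lean on these libraries where they do the work, as an engineer would, in place of code of your own. Each camera call takes 0.05 s, during which the arm holds its last target. There are 200 camera calls.

### The job

Clear up after the water test: stand the two loose red-capped bottles in the carton that already holds a red-capped one, the two loose blue-capped black bottles in the carton that holds a blue-capped one, and the amber sample vial in the white tray. Set each one down upright on the floor of its box rather than dropping it, and leave it free. Leave the conical flask and the beaker where they are.

Things in the scene. Friction and masses are not known exactly. Their poses are not given: they have to be found in the camera images.
- red_a_center (a point): White dropper bottle with a pointed red cap and a red band on its label, standing on the bench; round body 30 mm in diameter up to 60 mm, cap 23 mm wide and then tapering, 100 mm tall in all. Plastic, about 45 g, opaque, firm. The point is on its axis, half-way up (50 mm above its foot); z is its long axis.
- red_b_center (a point): The second red-capped white dropper bottle, exactly like red_a (the two are interchangeable: both go to the same carton). The point is on its axis, 50 mm above its foot.
- blue_a_center (a point): Black dropper bottle with a pointed blue cap and a blue band on its label, standing on the bench; round body 30 mm in diameter up to 60 mm, cap 23 mm wide and then tapering, 100 mm tall in all. Plastic, about 45 g, opaque, firm. The point is on its axis, half-way up (50 mm above its foot); z is its long axis.
- blue_b_center (a point): The second blue-capped black dropper bottle, exactly like blue_a (interchangeable). The point is on its axis, 50 mm above its foot.
- vial_center (a point): Amber-brown glass sample vial with a flat white screw cap, standing on the bench; body 28 mm in diameter up to 50 mm, cap 25 mm wide, 72 mm tall in all, about 40 g. The point is on its axis, half-way up (36 mm above its foot).
- carton_red: Shallow open brown carton, fixed, 130 x 130 mm, 28 mm high, walls and floor 3 mm, a red sticker over the rim on two sides. One more red-capped bottle is wedged in a cardboard cell (35 x 35 mm) in its +x +y corner, axis at x = y = 45 mm; it stays there, the rest of the floor is free. Origin: centre of the underside (floor 3 mm above); x, y square to the walls, z up.
- carton_blue: The same kind of carton with a blue sticker over the rim on two opposite sides; one more blue-capped black bottle is already wedged in a cell in its +x, +y corner. Same size, layout, origin and axes as carton_red; also fixed.
- sample_tray: Shallow open white plastic tray, empty, square, 130 x 130 mm outside (rim lip 138 mm), 28 mm high, walls and floor 3 mm thick. It does not move. Origin: centre of its underside (the inner floor is 3 mm above); x and y run square to its walls, z up.
- flask_center (a point): Clear conical flask with a black stopper standing loose among the bottles, 67 mm across its base, neck 29 mm, 128 mm tall with its stopper; to be left alone. The point is on its axis, 56 mm above its foot.
- beaker_center (a point): Small clear glass beaker standing loose among the bottles, 50 mm across, 60 mm tall; to be left alone. The point is on its axis, half-way up (30 mm above its foot).

How it is judged:
By the outcome, as a careful person would: the job done as asked, in the order asked, and still so for the second after the job is handed in, with the robot touching nothing.
It also fails if it takes over 109 s, if anything falls off the work surface, if the arm or the gripper's body presses on something with over 40 N, if the wrist force passes 120 N, or if a joint passes its speed limit or range.

## Working session

There is one attempt and no reset: what is moved stays moved. The work goes in short steps, Python scripts to look and compute and a tool call to move; the robot and the scene stay as the last step left them, time stands still between calls to the robot, and variables do not carry over. Pictures are saved under pics/ and viewed, about 12 in all and at most 16, crops included, and the job is handed in when it is done.

Besides the shell and the picture viewer there is one more tool, called as a command line: name --argument value ..., lists and objects as JSON in quotes. play_rows: Moves the arm, as the interface text tells. Its arguments: {"type":"object","properties":{"steps":{"type":"array"},"force":{"type":"number"}},"required":["steps"]}

```bash
ls; mkdir -p pics; python3 - <<'E'
from station import ctrl
import cv2
o=ctrl.get_obs(); print({k:o[k] for k in ('time_s','qpos','ee_pos','eef_rot','grip_width')}, ctrl.grip_depth)
for n in ("scene","top","wrist"):
    c=ctrl.camera(n); cv2.imwrite(f"pics/{n}0.png",c["frame"]); print(n,c["fovy"],c["cx"],c["cy"],c["world_to_cam"].round(4).tolist(),[k for k in c])
E
```

```text
pics
{'time_s': 0.0, 'qpos': array([-1.35355603e+00,  3.00504474e-01,  1.52159474e+00, -2.33319508e-06,
        1.32072052e+00, -6.65807154e-02]), 'ee_pos': array([ 0.15396157, -0.5277247 ,  0.20486225]), 'eef_rot': array([-3.14151327e+00,  1.22451628e-03, -1.28697469e+00]), 'grip_width': 0.09431332483690304} 0.0188
scene 52.5262753973587 319.9063244841971 240.2373047737539 [[-0.1695, 0.9853, -0.0219, 0.1004], [-0.5201, -0.0705, 0.8512, 0.2311], [0.8371, 0.1557, 0.5244, -1.4338], [0.0, 0.0, 0.0, 1.0]] ['frame', 'fovy', 'cx', 'cy', 'world_to_cam']
top 53.26833857365361 320.9554350124976 243.2667947963877 [[0.0057, -1.0, 0.0035, -0.0069], [0.9991, 0.0058, 0.0411, -0.5393], [-0.0411, 0.0032, 0.9991, -0.9697], [0.0, 0.0, 0.0, 1.0]] ['frame', 'fovy', 'cx', 'cy', 'world_to_cam']
wrist 66.27477841713359 320.01523346955366 238.8599263582 [[0.2798, -0.9601, -0.0017, -0.5493], [0.9336, 0.2725, -0.2328, 0.0246], [0.224, 0.0635, 0.9725, -0.3888], [0.0, 0.0, 0.0, 1.0]] ['frame', 'fovy', 'cx', 'cy', 'world_to_cam']
```

View pics/top0.png

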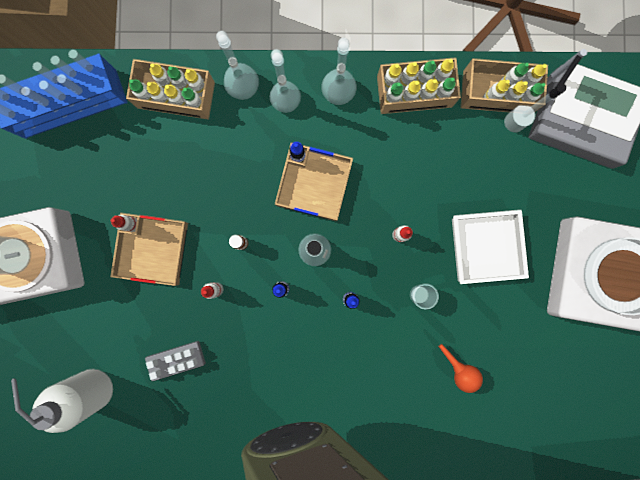

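View pics/scene0.png

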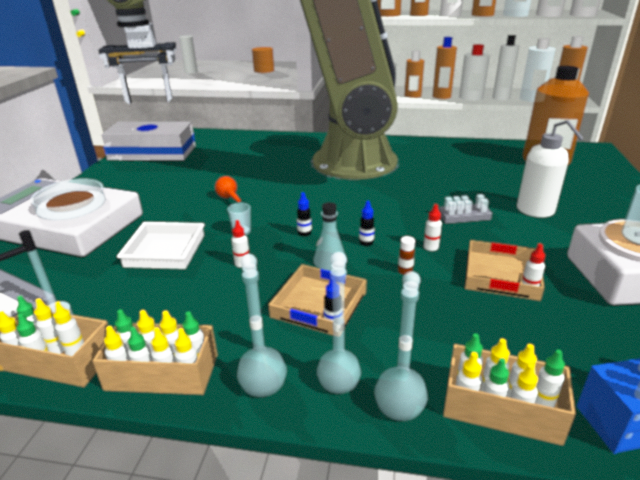

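The top view shows the loose reds near (403,233) and (211,290), and the loose blues near (280,289) and (351,299). The vial is at (236,242), the flask at (314,249) and the beaker at (424,296). The red carton is around (149,249), the blue one around (314,183) and the tray around (490,247). The scene view agrees. Next I'll measure caps in both views and triangulate them.

```bash
cat > h.py <<'E'
import numpy as np, cv2
from scipy.optimize import least_squares
def cam(c):
    f=240/np.tan(np.radians(c["fovy"]/2)); return f,c["cx"],c["cy"],np.array(c["world_to_cam"])
def proj(c,P):
    f,cx,cy,T=cam(c); P=np.atleast_2d(P); q=P@T[:3,:3].T+T[:3,3]
    return np.c_[cx+f*q[:,0]/-q[:,2], cy-f*q[:,1]/-q[:,2]]
def onplane(c,uv,z):
    f,cx,cy,T=cam(c); d=T[:3,:3].T@np.array([(uv[0]-cx)/f,-(uv[1]-cy)/f,-1]); o=-T[:3,:3].T@T[:3,3]
    return o+d*(z-o[2])/d[2]
def tri(cs,uvs):
    return least_squares(lambda p:np.concatenate([proj(c,p)[0]-uv for c,uv in zip(cs,uvs)]),[.4,0,.05])
def blobs(im,color):
    h=cv2.cvtColor(im,cv2.COLOR_BGR2HSV)
    if color=="red": m=cv2.inRange(h,(0,150,70),(6,255,255))|cv2.inRange(h,(172,150,70),(180,255,255))
    else: m=cv2.inRange(h,(112,150,70),(128,255,255))
    n,_,s,ce=cv2.connectedComponentsWithStats(m)
    return [(ce[i].round(1).tolist(),s[i].tolist()) for i in range(1,n) if s[i,4]>15]
E
python3 - <<'E'
from h import *
for n in("top","scene"):
    im=cv2.imread(f"pics/{n}0.png")
    for col in("red","blue"): print(n,col,*[b for b in blobs(im,col)],sep="\n ")
t=cv2.imread("pics/top0.png"); s=cv2.imread("pics/scene0.png")
cv2.imwrite("pics/c1.png",cv2.resize(t[205:315,190:450],None,fx=3,fy=3,interpolation=cv2.INTER_CUBIC))
cv2.imwrite("pics/c2.png",cv2.resize(s[180:290,215:455],None,fx=3.3,fy=3.3,interpolation=cv2.INTER_CUBIC))
a=cv2.resize(t[200:300,100:200],None,fx=4,fy=4,interpolation=cv2.INTER_CUBIC);b=cv2.resize(t[133:233,265:365],None,fx=4,fy=4,interpolation=cv2.INTER_CUBIC)
cv2.imwrite("pics/c3.png",np.hstack([a,b]))
E
```

```text
top
 red
 ([117.6, 221.1], [111, 216, 14, 11, 127])
 ([152.1, 217.8], [140, 216, 25, 5, 61])
 ([405.8, 232.1], [400, 227, 13, 11, 106])
 ([142.9, 280.1], [131, 278, 25, 6, 73])
 ([206.8, 291.3], [201, 286, 13, 12, 119])
top
 blue
 ([296.4, 148.0], [290, 142, 13, 13, 127])
 ([321.0, 151.2], [310, 147, 23, 9, 82])
 ([305.7, 211.5], [294, 208, 24, 8, 63])
 ([278.7, 290.0], [273, 284, 13, 13, 130])
 ([352.1, 301.4], [346, 295, 13, 13, 131])
scene
 red
 ([477.4, 49.5], [473, 45, 10, 10, 85])
 ([434.7, 213.4], [429, 204, 12, 17, 138])
 ([237.5, 230.1], [232, 221, 12, 16, 118])
 ([503.3, 248.0], [491, 243, 26, 11, 221])
 ([538.0, 254.3], [530, 244, 16, 19, 194])
 ([503.8, 285.0], [490, 279, 29, 13, 270])
 ([531.1, 281.2], [523, 278, 18, 6, 29])
scene
 blue
 ([447.1, 42.1], [444, 38, 7, 9, 59])
 ([147.0, 127.2], [138, 125, 19, 5, 68])
 ([171.0, 153.0], [161, 153, 21, 1, 21])
 ([303.0, 203.1], [299, 193, 9, 18, 122])
 ([367.2, 212.0], [362, 202, 11, 18, 128])
 ([328.7, 283.1], [321, 269, 14, 30, 213])
 ([303.1, 316.6], [291, 309, 25, 16, 232])
```

View pics/c1.png

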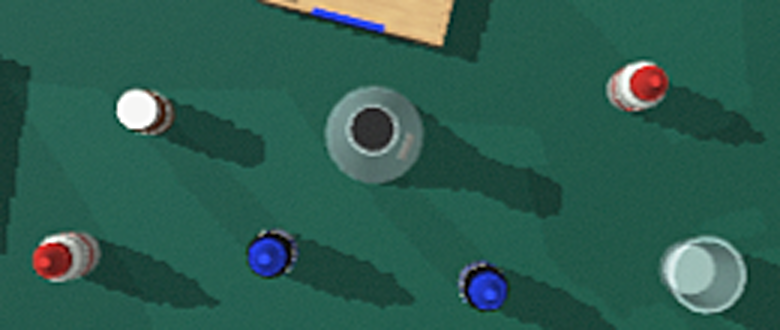

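View pics/c2.png

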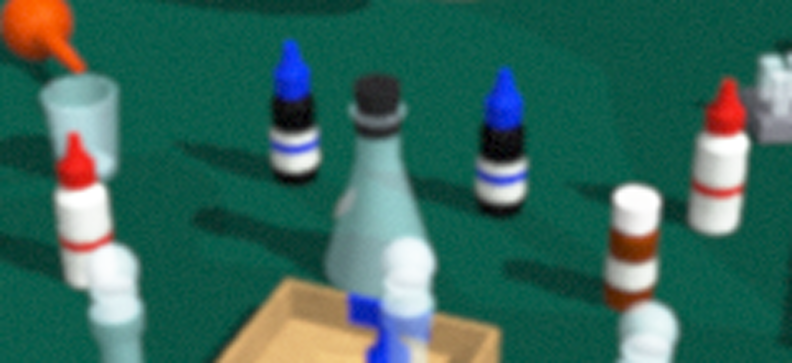

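View pics/c3.png

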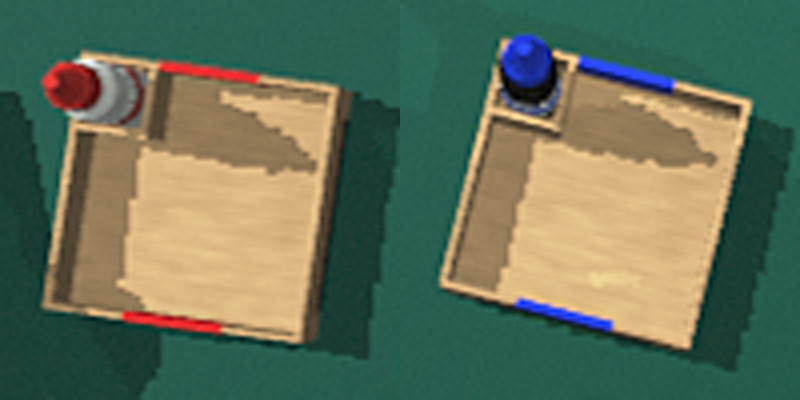

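The crops are clear: the red caps, blue caps, vial cap (138,110 in c1) and carton rims can all be located. Now compute.

```bash
cat > meas.py <<'E'
from h import *
from station import ctrl
T=ctrl.camera("top");S=ctrl.camera("scene")
def sq(half,ang,c):
    R=np.array([[np.cos(ang),-np.sin(ang)],[np.sin(ang),np.cos(ang)]]); return (R@(np.array([[1,1],[1,-1],[-1,-1],[-1,1]])*half).T).T+c
def fit(pts,half):
    P=np.array([onplane(T,p,.028)[:2] for p in pts])
    print(" sides",np.linalg.norm(P-np.roll(P,1,0),axis=1).round(4))
    r=least_squares(lambda v:(sq(half,v[2],v[:2])-P).ravel(),[*P.mean(0),0]); return r.x.round(4),np.abs(r.fun).max().round(4)
E
python3 - <<'E'
from meas import *
for n,a,b in(("redL",(206.8,291.3),(434.7,213.4)),("redR",(405.8,232.1),(237.5,230.1)),("blueL",(278.7,290),(367.2,212)),("blueR",(352.1,301.4),(303,203.1)),
  ("vialtop",(190+138.5/3-.5,205+110/3-.5),(215+636/3.3-.5,180+195/3.3-.5)),("flasktop",(190+373/3-.5,205+128/3-.5),(215+378/3.3,180+82/3.3)),
  ("cR",(117.6,221.1),(538,254.3)),("beakertop",(190+706/3-.5,205+274/3-.5),(215+80/3.3,180+87/3.3))):
    r=tri([T,S],[a,b]); print(n,r.x.round(4),"resid px",np.abs(r.fun).max().round(2), "top@.077",onplane(T,a,.077)[:2].round(4))
o=lambda pts,ox,oy:[(ox+(x+.5)/4-.5,oy+(y+.5)/4-.5) for x,y in pts]
print(fit(o([(82,52),(348,90),(305,342),(45,308)],100,200),.065))
print(fit(o([(104,38),(351,100),(290,348),(42,287)],265,133),.065))
t=T["frame"][195:300,440:540]; g=t.min(2); m=(g>140).astype('uint8')
n,l,s,c=cv2.connectedComponentsWithStats(m); i=1+s[1:,4].argmax(); r=cv2.minAreaRect(np.argwhere(l==i)[:,::-1].astype(np.float32)); bx=cv2.boxPoints(r)+[440,195]; print(bx)
bx=sorted(bx.tolist(),key=lambda p:p[1]); top=sorted(bx[:2]);bot=sorted(bx[2:],reverse=True)
print(fit([*top,*bot],.069))
E
```

```text
redL [0.4442 0.2123 0.0814] resid px 0.15 top@.077 [0.4439 0.213 ]
redR [ 0.559  -0.1664  0.0795] resid px 0.48 top@.077 [ 0.559  -0.1659]
blueL [0.4471 0.0763 0.0767] resid px 0.05 top@.077 [0.4471 0.0763]
blueR [ 0.4263 -0.0636  0.0776] resid px 0.07 top@.077 [ 0.4263 -0.0635]
vialtop [0.5398 0.1598 0.0752] resid px 0.04 top@.077 [0.5397 0.1594]
flasktop [0.5273 0.0098 0.1303] resid px 0.26 top@.077 [0.5291 0.01  ]
cR [0.5763 0.384  0.0833] resid px 0.61 top@.077 [0.5768 0.3855]
beakertop [ 0.4368 -0.2046  0.0656] resid px 0.03 top@.077 [ 0.4376 -0.202 ]
 sides [0.1298 0.1355 0.1282 0.1315]
(array([ 0.525 ,  0.3431, -0.1329]), np.float64(0.0028))
 sides [0.1307 0.1293 0.13   0.129 ]
(array([ 0.665 ,  0.0114, -0.2368]), np.float64(0.0006))
[[451.20493507 215.2541008 ]
 [521.98361206 208.81967545]
 [528.25410461 277.79507446]
 [457.47542572 284.22950745]]
 sides [0.1395 0.1441 0.1396 0.1432]
(array([ 0.5343, -0.3441,  0.0893]), np.float64(0.0034))
```

Triangulated heights match the given sizes to about 3 mm, and the red carton's fixed bottle agrees with the carton fit to about 3 mm. I'll work with yaw −π/2 (jaws along y), reds first.

```bash
cat > to.py <<'E'
import sys, numpy as np
from scipy.spatial.transform import Rotation as R
from station import ctrl
o=ctrl.get_obs(); A=R.from_euler('xyz',o["eef_rot"])
print("t",o["time_s"],"pos",o["ee_pos"].round(4),"w",round(o["grip_width"],4),"F",np.round(o["force"],1))
for a in sys.argv[1:]:
    p=np.array([float(v) for v in a.split(",")])
    B=R.from_euler('xyz',[np.pi,0,-np.pi/2])
    print(a,"cm",(A.inv().apply(p-o["ee_pos"])*100).round(2),"rot",(A.inv()*B).as_rotvec().round(3))
E
python3 to.py .559,-.1665,.18
```

```text
t 0.25 pos [ 0.154  -0.5279  0.2052] w 0.0942 F [ 0.   0.4 -0. ]
.559,-.1665,.18 cm [-23.35 -49.     2.53] rot [0.    0.001 0.284]
```

play_rows --steps '[[[-2,-4,0,0,0,0.03,0.7],[-4,-8,0,0,0,0.08,0.7],[-6,-12,0,0,0,0.12,0.7],[-8,-16,0,0,0,0.16,0.7],[-10,-20,0.5,0,0,0.2,0.7],[-12,-24,1,0,0,0.24,0.7],[-14,-28,1,0,0,0.284,0.7],[-16,-32,1.5,0,0,0.284,0.7],[-18,-36,1.5,0,0,0.284,0.7],[-19.5,-40,2,0,0,0.284,0.7],[-21.2,-44,2.5,0,0,0.284,0.7],[-22.5,-47,2.5,0,0,0.284,0.7],[-23.35,-49,2.5,0,0,0.284,0.7],[-23.35,-49,2.5,0,0,0.284,0.7],[-23.35,-49,2.5,0,0,0.284,0.7],[-23.35,-49,2.5,0,0,0.284,0.7]]]' --force 15

```text
time_s: 1.58
ee_pos: [0.5586, -0.1667, 0.18]
eef_rot: [3.141, 0.001, -1.571]
force: [-0.2, -0.4, -0.5]
grip_width: 0.0661
```

```bash
python3 to.py .559,-.1665,.031; python3 - <<'E'
from h import *
from station import ctrl
c=ctrl.camera("wrist"); im=c["frame"].copy()
for z in(0,.06,.1):
    a=np.linspace(0,6.28,40); r=.015 if z<.1 else .002
    for p in proj(c,np.c_[.559+r*np.cos(a),-.1665+r*np.sin(a),0*a+z]): 
        if abs(p).max()<2000: cv2.circle(im,tuple(int(v) for v in p),1,(0,255,0),-1)
cv2.imwrite("pics/w1.png",im)
E
```

```text
t 1.5833 pos [ 0.5586 -0.1667  0.18  ] w 0.0661 F [-0.2 -0.4 -0.5]
.559,-.1665,.031 cm [-1.00e-02 -6.00e-02  1.49e+01] rot [0.001 0.001 0.   ]
```

View pics/w1.png

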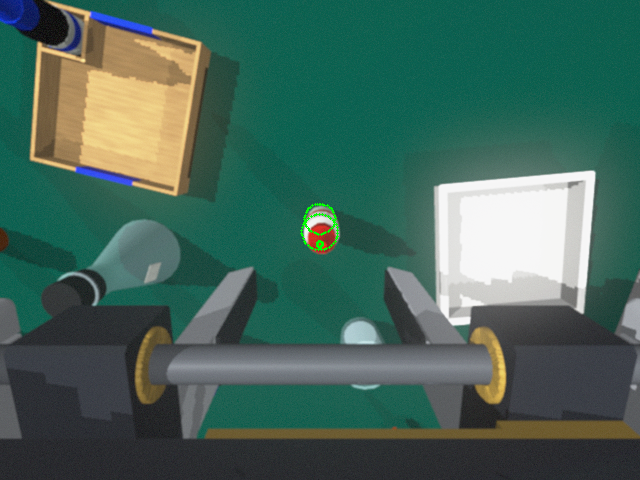

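The overlay lands on the bottle within about 2 px (tip near (320,245)), so I descend and grasp.

play_rows --steps '[[[0,-0.05,2,0,0,0,0.7],[0,-0.05,4.5,0,0,0,0.7],[0,-0.05,7,0,0,0,0.7],[0,-0.05,9.5,0,0,0,0.7],[0,-0.05,12,0,0,0,0.7],[0,-0.05,13.8,0,0,0,0.7],[0,-0.05,14.7,0,0,0,0.7],[0,-0.05,14.9,0,0,0,0.7],[0,-0.05,14.9,0,0,0,0.7],[0,-0.05,14.9,0,0,0,0.2],[0,-0.05,14.9,0,0,0,0.2],[0,-0.05,14.9,0,0,0,0.2],[0,-0.05,14.9,0,0,0,0.2],[0,-0.05,14.9,0,0,0,0.2],[0,-0.05,14.9,0,0,0,0.2],[0,-0.05,14.9,0,0,0,0.2]]]' --force 15

```text
time_s: 2.97
ee_pos: [0.5589, -0.1671, 0.0314]
eef_rot: [3.141, 0.0, -1.572]
force: [0.3, 0.3, 1.2]
grip_width: 0.0299
```

```bash
python3 to.py .551,.309,.17 .551,.309,.036
```

```text
t 2.9667 pos [ 0.5589 -0.1671  0.0314] w 0.0299 F [0.3 0.3 1.2]
.551,.309,.17 cm [-47.62   0.83 -13.84] rot [ 0.     0.    -0.001]
.551,.309,.036 cm [-47.61   0.82  -0.44] rot [ 0.     0.    -0.001]
```

play_rows --steps '[[[0,0,-1,0,0,0,0.2],[0,0,-3.5,0,0,0,0.2],[0,0,-7,0,0,0,0.2],[0,0,-10.5,0,0,0,0.2],[-1,0,-14,0,0,0,0.2],[-3,0,-16.5,0,0,0,0.2],[-6,0,-17,0,0,0,0.2],[-9.5,0,-17,0,0,0,0.2],[-13,0.2,-17,0,0,0,0.2],[-16.5,0.2,-17,0,0,0,0.2],[-20,0.4,-17,0,0,0,0.2],[-23.5,0.4,-17,0,0,0,0.2],[-27,0.6,-17,0,0,0,0.2],[-30.5,0.6,-17,0,0,0,0.2],[-34,0.8,-17,0,0,0,0.2],[-37.5,0.8,-17,0,0,0,0.2],[-41,0.8,-17,0,0,0,0.2],[-44,0.8,-16,0,0,0,0.2],[-46.5,0.8,-15,0,0,0,0.2],[-47.6,0.8,-14,0,0,0,0.2]]]'

```text
time_s: 4.63
ee_pos: [0.5506, 0.3117, 0.1717]
eef_rot: [-3.141, 0.001, -1.569]
force: [-0.6, -0.3, -1.6]
grip_width: 0.0298
```

```bash
python3 to.py .551,.309,.040 .551,.309,.035
```

```text
t 4.6333 pos [0.5506 0.3117 0.1717] w 0.0298 F [-0.6 -0.3 -1.6]
.551,.309,.040 cm [ 0.28 -0.04 13.17] rot [-0.     0.001  0.001]
.551,.309,.035 cm [ 0.28 -0.04 13.67] rot [-0.     0.001  0.001]
```

play_rows --steps '[[[0.28,-0.05,0.5,0,0,0,0.2],[0.28,-0.05,2.5,0,0,0,0.2],[0.28,-0.05,5,0,0,0,0.2],[0.28,-0.05,7.5,0,0,0,0.2],[0.28,-0.05,10,0,0,0,0.2],[0.28,-0.05,12,0,0,0,0.2],[0.28,-0.05,13,0,0,0,0.2],[0.28,-0.05,13.4,0,0,0,0.2],[0.28,-0.05,13.6,0,0,0,0.2],[0.28,-0.05,13.72,0,0,0,0.2],[0.28,-0.05,13.76,0,0,0,0.2],[0.28,-0.05,13.76,0,0,0,0.2]]]'

```text
time_s: 5.63
ee_pos: [0.5516, 0.3092, 0.0351]
eef_rot: [-3.14, 0.002, -1.569]
force: [-0.2, -0.0, -0.0]
grip_width: 0.0296
```

play_rows --steps '[[[0,0,0.05,0,0,0,0.2],[0,0,0.08,0,0,0,0.2],[0,0,0.1,0,0,0,0.2],[0,0,0.1,0,0,0,0.2]]]'

```text
time_s: 5.97
ee_pos: [0.5517, 0.3092, 0.0345]
eef_rot: [-3.14, 0.002, -1.569]
force: [-0.9, -0.1, 1.6]
grip_width: 0.0296
```

play_rows --steps '[[[0,0,0,0,0,0,0.5],[0,0,0,0,0,0,0.5],[0,0,0,0,0,0,0.5],[0,0,0,0,0,0,0.5],[0,0,-1,0,0,0,0.5],[0,0,-3,0,0,0,0.5],[0,0,-6,0,0,0,0.5],[0,0,-9.5,0,0,0,0.5],[0,0,-12.5,0,0,0,0.6],[2,2.5,-13.5,0,0,0,0.6],[4.5,5,-13.5,0,0,0,0.6],[7,7.5,-13.5,0,0,0,0.6],[9,10,-13.5,0,0,0,0.6],[9.65,10.7,-13.5,0,0,0,0.6],[9.65,10.7,-13.5,0,0,0,0.6],[9.65,10.7,-13.5,0,0,0,0.6]]]'

```text
time_s: 7.3
ee_pos: [0.4454, 0.2127, 0.1701]
eef_rot: [-3.138, 0.002, -1.57]
force: [0.3, 1.1, -0.1]
grip_width: 0.0562
```

```bash
python3 to.py .444,.2125,.031; cat > chk.py <<'E'
import sys
from meas import *
im=T["frame"]
for n,cc in(("top",T),("scene",S)):
    for col in("red","blue"): print(n,col,*[(b[0],b[1][4]) for b in blobs(cc["frame"],col) if b[0][1]>100])
if len(sys.argv)>1:
    cv2.imwrite(sys.argv[1],np.hstack([cv2.resize(T["frame"][130:330,100:540],(800,364))[:, :],]))
E
python3 chk.py
```

```text
t 7.3 pos [0.4454 0.2127 0.1701] w 0.0562 F [ 0.3  1.1 -0.1]
.444,.2125,.031 cm [ 0.05  0.19 13.91] rot [-0.004  0.002  0.001]
top red ([117.5, 221.1], 128) ([152.1, 217.8], 61) ([156.3, 234.7], 122)
top blue ([296.4, 148.0], 127) ([321.0, 151.2], 82) ([305.7, 211.5], 63) ([278.6, 290.0], 130) ([352.1, 301.4], 132)
scene red ([434.6, 213.3], 141) ([498.8, 245.8], 338) ([538.0, 254.3], 194) ([486.8, 269.9], 22) ([503.8, 285.1], 264) ([530.8, 281.2], 28)
scene blue ([146.9, 127.2], 63) ([158.5, 153.0], 26) ([303.1, 203.1], 125) ([367.2, 211.8], 132) ([328.7, 283.0], 217) ([303.0, 316.7], 226)
```

play_rows --steps '[[[0.05,0.19,2,0,0,0,0.6],[0.05,0.19,4.5,0,0,0,0.6],[0.05,0.19,7,0,0,0,0.6],[0.05,0.19,9.5,0,0,0,0.6],[0.05,0.19,11.5,0,0,0,0.6],[0.05,0.19,13,0,0,0,0.6],[0.05,0.19,13.7,0,0,0,0.6],[0.05,0.19,13.9,0,0,0,0.6],[0.05,0.19,13.9,0,0,0,0.6],[0.05,0.19,13.9,0,0,0,0.2],[0.05,0.19,13.9,0,0,0,0.2],[0.05,0.19,13.9,0,0,0,0.2],[0.05,0.19,13.9,0,0,0,0.2],[0.05,0.19,13.9,0,0,0,0.2],[0.05,0.19,13.9,0,0,0,0.2]]]'

```text
time_s: 8.65
ee_pos: [0.4443, 0.2129, 0.0308]
eef_rot: [-3.138, 0.002, -1.569]
force: [0.9, -0.9, 5.1]
grip_width: 0.0298
```

```bash
python3 to.py .490,.317,.035
```

```text
t 8.65 pos [0.4443 0.2129 0.0308] w 0.0298 F [ 0.9 -0.9  5.1]
.490,.317,.035 cm [-10.41  -4.59  -0.38] rot [-0.003  0.002  0.002]
```

play_rows --steps '[[[0,0,-1,0,0,0,0.2],[0,0,-3,0,0,0,0.2],[0,0,-6,0,0,0,0.2],[-0.5,-0.2,-8.5,0,0,0,0.2],[-2,-1,-10,0,0,0,0.2],[-4,-2,-10,0,0,0,0.2],[-6.5,-3,-10,0,0,0,0.2],[-9,-4,-10,0,0,0,0.2],[-10.2,-4.6,-10,0,0,0,0.2],[-10.4,-4.6,-9.5,0,0,0,0.2],[-10.4,-4.6,-8,0,0,0,0.2],[-10.4,-4.6,-6,0,0,0,0.2],[-10.4,-4.6,-4,0,0,0,0.2],[-10.4,-4.6,-2.2,0,0,0,0.2],[-10.4,-4.6,-1.2,0,0,0,0.2],[-10.4,-4.6,-0.7,0,0,0,0.2],[-10.4,-4.6,-0.5,0,0,0,0.2],[-10.4,-4.6,-0.4,0,0,0,0.2],[-10.4,-4.6,-0.35,0,0,0,0.2],[-10.4,-4.6,-0.33,0,0,0,0.2]]]'

```text
time_s: 10.32
ee_pos: [0.4904, 0.3171, 0.0353]
eef_rot: [-3.137, 0.003, -1.569]
force: [1.0, -0.1, 0.4]
grip_width: 0.0301
```

play_rows --steps '[[[0,0,0.04,0,0,0,0.2],[0,0,0.08,0,0,0,0.2],[0,0,0.12,0,0,0,0.2],[0,0,0.12,0,0,0,0.2]]]'

```text
time_s: 10.65
ee_pos: [0.4904, 0.3171, 0.0341]
eef_rot: [-3.137, 0.003, -1.569]
force: [-0.6, 0.6, -0.4]
grip_width: 0.0298
```

```bash
python3 to.py .447,.076,.17 .447,.076,.031
```

```text
t 10.65 pos [0.4904 0.3171 0.0341] w 0.0298 F [-0.6  0.6 -0.4]
.447,.076,.17 cm [ 24.06   4.32 -13.68] rot [-0.004  0.003  0.002]
.447,.076,.031 cm [24.1   4.39  0.22] rot [-0.004  0.003  0.002]
```

play_rows --steps '[[[0,0,0.03,0,0,0,0.2],[0,0,0.05,0,0,0,0.2],[0,0,0.05,0,0,0,0.5],[0,0,0.05,0,0,0,0.5],[0,0,0.05,0,0,0,0.5],[0,0,0.05,0,0,0,0.5],[0,0,-1,0,0,0,0.5],[0,0,-3,0,0,0,0.5],[0,0,-6,0,0,0,0.5],[0,0,-9.5,0,0,0,0.5],[0,0,-12.5,0,0,0,0.6],[3,0.5,-13.7,-0.004,0.003,0.002,0.6],[6.5,1,-13.7,-0.004,0.003,0.002,0.6],[10,1.7,-13.7,-0.004,0.003,0.002,0.6],[13.5,2.4,-13.7,-0.004,0.003,0.002,0.6],[17,3,-13.7,-0.004,0.003,0.002,0.6],[20,3.6,-13.7,-0.004,0.003,0.002,0.6],[23,4.2,-13.7,-0.004,0.003,0.002,0.6],[24.06,4.32,-13.7,-0.004,0.003,0.002,0.6],[24.06,4.32,-13.7,-0.004,0.003,0.002,0.6]]]'

```text
time_s: 12.32
ee_pos: [0.4471, 0.0745, 0.1711]
eef_rot: [-3.14, -0.0, -1.574]
force: [-0.6, 0.2, 0.0]
grip_width: 0.0565
```

```bash
python3 to.py .447,.076,.031; python3 chk.py pics/k1.png|head -1
```

```text
t 12.3167 pos [0.4471 0.0745 0.1711] w 0.0565 F [-0.6  0.2  0. ]
.447,.076,.031 cm [-0.15  0.03 14.01] rot [-0.002 -0.    -0.003]
top red ([117.5, 221.1], 129) ([152.2, 217.8], 60) ([156.3, 234.8], 123) ([151.7, 266.7], 116) ([142.9, 280.1], 73)
```

View pics/k1.png

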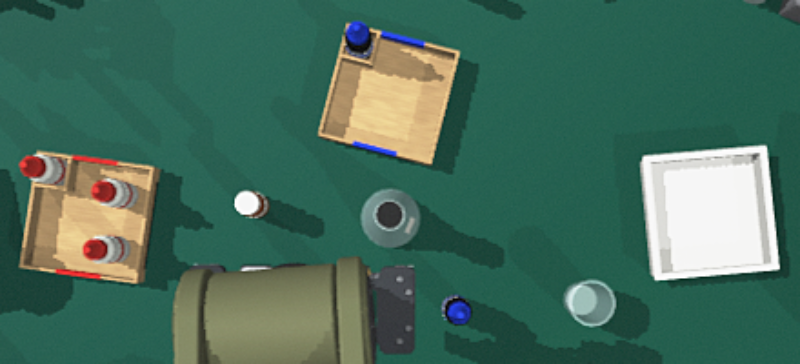

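Both reds stand in the red carton, at about (112,191) and (97,249), with nothing else moved. Now the first blue bottle.

play_rows --steps '[[[-0.15,0,2,0,0,0,0.6],[-0.15,0,4.5,0,0,0,0.6],[-0.15,0,7,0,0,0,0.6],[-0.15,0,9.5,0,0,0,0.6],[-0.15,0,11.5,0,0,0,0.6],[-0.15,0,13,0,0,0,0.6],[-0.15,0,13.8,0,0,0,0.6],[-0.15,0,14,0,0,0,0.6],[-0.15,0,14,0,0,0,0.6],[-0.15,0,14,0,0,0,0.2],[-0.15,0,14,0,0,0,0.2],[-0.15,0,14,0,0,0,0.2],[-0.15,0,14,0,0,0,0.2],[-0.15,0,14,0,0,0,0.2],[-0.15,0,14,0,0,0,0.2]]]'

```text
time_s: 13.67
ee_pos: [0.4479, 0.0779, 0.0312]
eef_rot: [-3.139, 0.0, -1.572]
force: [-0.3, -1.6, 3.9]
grip_width: 0.0302
```

```bash
python3 to.py .687,-.025,.034
```

```text
t 13.6667 pos [0.4479 0.0779 0.0312] w 0.0302 F [-0.3 -1.6  3.9]
.687,-.025,.034 cm [ 10.26 -23.92  -0.23] rot [-0.002  0.    -0.001]
```

play_rows --steps '[[[0,0,-1,0,0,0,0.2],[0,0,-3.5,0,0,0,0.2],[0,0,-7,0,0,0,0.2],[0,0,-10.5,0,0,0,0.2],[0,0,-14,0,0,0,0.2],[0,-1,-16.5,0,0,0,0.2],[1,-3,-17,0,0,0,0.2],[2.5,-6,-17,0,0,0,0.2],[4,-9.5,-17,0,0,0,0.2],[5.5,-13,-17,0,0,0,0.2],[7,-16.5,-17,0,0,0,0.2],[8.5,-20,-16,0,0,0,0.2],[10,-23,-14,0,0,0,0.2],[10.26,-23.9,-11.5,0,0,0,0.2],[10.26,-23.9,-9,0,0,0,0.2],[10.26,-23.9,-6.5,0,0,0,0.2],[10.26,-23.9,-4,0,0,0,0.2],[10.26,-23.9,-2.5,0,0,0,0.2],[10.26,-23.9,-1.5,0,0,0,0.2],[10.26,-23.9,-1.2,0,0,0,0.2]]]'

```text
time_s: 15.33
ee_pos: [0.6861, -0.0249, 0.0425]
eef_rot: [3.142, 0.0, -1.572]
force: [0.2, -0.6, -0.7]
grip_width: 0.03
```

```bash
python3 to.py .687,-.025,.0341
```

```text
t 15.3333 pos [ 0.6861 -0.0249  0.0425] w 0.03 F [ 0.2 -0.6 -0.7]
.687,-.025,.0341 cm [ 0.01 -0.09  0.84] rot [ 0.     0.    -0.001]
```

play_rows --steps '[[[0,0,0.4,0,0,0,0.2],[0,0,0.65,0,0,0,0.2],[0,0,0.78,0,0,0,0.2],[0,0,0.83,0,0,0,0.2],[0,0,0.86,0,0,0,0.2],[0,0,0.88,0,0,0,0.2],[0,0,0.88,0,0,0,0.2]]]'

```text
time_s: 15.92
ee_pos: [0.6864, -0.0249, 0.0343]
eef_rot: [-3.141, 0.0, -1.572]
force: [-0.2, -1.0, 2.1]
grip_width: 0.0303
```

```bash
python3 to.py .426,-.0636,.17
```

```text
t 15.9167 pos [ 0.6864 -0.0249  0.0343] w 0.0303 F [-0.2 -1.   2.1]
.426,-.0636,.17 cm [  3.89  26.03 -13.59] rot [-0.001  0.    -0.001]
```

play_rows --steps '[[[0,0,0.03,0,0,0,0.5],[0,0,0.03,0,0,0,0.5],[0,0,0.03,0,0,0,0.5],[0,0,0.03,0,0,0,0.5],[0,0,-1,0,0,0,0.5],[0,0,-3,0,0,0,0.5],[0,0,-6,0,0,0,0.5],[0,0,-9.5,0,0,0,0.5],[0,0,-12.5,0,0,0,0.6],[0.3,2.5,-13.6,0,0,0,0.6],[0.8,6,-13.6,0,0,0,0.6],[1.3,9.5,-13.6,0,0,0,0.6],[1.8,13,-13.6,0,0,0,0.6],[2.4,16.5,-13.6,0,0,0,0.6],[3,20,-13.6,0,0,0,0.6],[3.5,23,-13.6,0,0,0,0.6],[3.9,25.3,-13.6,0,0,0,0.6],[3.9,26.03,-13.6,0,0,0,0.6],[3.9,26.03,-13.6,0,0,0,0.6],[3.9,26.03,-13.6,0,0,0,0.6]]]'

```text
time_s: 17.58
ee_pos: [0.4269, -0.0637, 0.1709]
eef_rot: [-3.139, 0.0, -1.572]
force: [0.5, 0.4, 0.2]
grip_width: 0.0562
```

```bash
python3 to.py .426,-.0636,.031; python3 chk.py|sed -n 2p
```

```text
t 17.5833 pos [ 0.4269 -0.0637  0.1709] w 0.0562 F [0.5 0.4 0.2]
.426,-.0636,.031 cm [-1.000e-02  1.200e-01  1.398e+01] rot [-0.003  0.    -0.001]
top blue ([296.4, 148.0], 127) ([321.2, 151.2], 79) ([332.2, 166.4], 122) ([305.7, 211.5], 63)
```

play_rows --steps '[[[0,0.1,2,0,0,0,0.6],[0,0.1,4.5,0,0,0,0.6],[0,0.1,7,0,0,0,0.6],[0,0.1,9.5,0,0,0,0.6],[0,0.1,11.5,0,0,0,0.6],[0,0.1,13,0,0,0,0.6],[0,0.1,13.8,0,0,0,0.6],[0,0.1,14,0,0,0,0.6],[0,0.1,14,0,0,0,0.6],[0,0.1,14,0,0,0,0.2],[0,0.1,14,0,0,0,0.2],[0,0.1,14,0,0,0,0.2],[0,0.1,14,0,0,0,0.2],[0,0.1,14,0,0,0,0.2],[0,0.1,14,0,0,0,0.2]]]'

```text
time_s: 18.93
ee_pos: [0.4265, -0.0637, 0.0307]
eef_rot: [-3.139, 0.0, -1.572]
force: [-0.0, -1.4, 4.0]
grip_width: 0.0298
```

```bash
python3 to.py .640,.040,.034
```

```text
t 18.9333 pos [ 0.4265 -0.0637  0.0307] w 0.0298 F [-0.  -1.4  4. ]
.640,.040,.034 cm [-10.38 -21.35  -0.28] rot [-0.002  0.    -0.001]
```

play_rows --steps '[[[0,0,-1,0,0,0,0.2],[0,0,-3.5,0,0,0,0.2],[0,0,-7,0,0,0,0.2],[0,0,-10.5,0,0,0,0.2],[0,0,-14,0,0,0,0.2],[0,-1,-16.5,0,0,0,0.2],[-1,-3,-17,0,0,0,0.2],[-2.5,-6,-17,0,0,0,0.2],[-4,-9,-17,0,0,0,0.2],[-6,-12.5,-17,0,0,0,0.2],[-8,-16,-17,0,0,0,0.2],[-9.6,-19,-16,0,0,0,0.2],[-10.38,-21.1,-14,0,0,0,0.2],[-10.38,-21.35,-11.5,0,0,0,0.2],[-10.38,-21.35,-9,0,0,0,0.2],[-10.38,-21.35,-6.5,0,0,0,0.2],[-10.38,-21.35,-4,0,0,0,0.2],[-10.38,-21.35,-2.5,0,0,0,0.2],[-10.38,-21.35,-1.5,0,0,0,0.2],[-10.38,-21.35,-1.2,0,0,0,0.2]]]'

```text
time_s: 20.6
ee_pos: [0.6394, 0.04, 0.0421]
eef_rot: [-3.141, 0.0, -1.572]
force: [-0.2, -1.7, 0.0]
grip_width: 0.0299
```

```bash
python3 to.py .640,.040,.0337
```

```text
t 20.6 pos [0.6394 0.04   0.0421] w 0.0299 F [-0.2 -1.7  0. ]
.640,.040,.0337 cm [-0.   -0.06  0.84] rot [-0.     0.    -0.001]
```

play_rows --steps '[[[0,0,0.4,0,0,0,0.2],[0,0,0.65,0,0,0,0.2],[0,0,0.78,0,0,0,0.2],[0,0,0.83,0,0,0,0.2],[0,0,0.86,0,0,0,0.2],[0,0,0.88,0,0,0,0.2],[0,0,0.88,0,0,0,0.2]]]'

```text
time_s: 21.18
ee_pos: [0.6396, 0.04, 0.0338]
eef_rot: [-3.141, 0.0, -1.572]
force: [0.1, -0.1, 1.5]
grip_width: 0.0301
```

```bash
python3 to.py .5395,.1595,.17
```

```text
t 21.1833 pos [0.6396 0.04   0.0338] w 0.0301 F [ 0.1 -0.1  1.5]
.5395,.1595,.17 cm [-11.94  10.01 -13.63] rot [-0.001  0.    -0.001]
```

play_rows --steps '[[[0,0,0.03,0,0,0,0.5],[0,0,0.03,0,0,0,0.5],[0,0,0.03,0,0,0,0.5],[0,0,0.03,0,0,0,0.5],[0,0,-1,0,0,0,0.5],[0,0,-3,0,0,0,0.5],[0,0,-6,0,0,0,0.5],[0,0,-9.5,0,0,0,0.5],[0,0,-12.5,0,0,0,0.6],[-2,2,-13.6,0,0,0,0.6],[-4.5,4,-13.6,0,0,0,0.6],[-7,6,-13.6,0,0,0,0.6],[-9.5,8,-13.6,0,0,0,0.6],[-11.5,9.6,-13.6,0,0,0,0.6],[-11.94,10,-13.6,0,0,0,0.6],[-11.94,10,-13.6,0,0,0,0.6]]]'

```text
time_s: 22.52
ee_pos: [0.5391, 0.1605, 0.1707]
eef_rot: [-3.14, 0.0, -1.569]
force: [0.9, 0.2, 0.2]
grip_width: 0.0565
```

```bash
python3 to.py .5395,.1595,.021; python3 - <<'E'
from h import *
from station import ctrl
c=ctrl.camera("wrist"); im=c["frame"].copy()
for z,r in((0,.014),(.072,.0125)):
    a=np.linspace(0,6.28,40)
    for p in proj(c,np.c_[.5395+r*np.cos(a),.1595+r*np.sin(a),0*a+z]): cv2.circle(im,tuple(int(v) for v in p),1,(0,255,0),-1)
cv2.imwrite("pics/w2.png",im)
E
```

```text
t 22.5167 pos [0.5391 0.1605 0.1707] w 0.0565 F [0.9 0.2 0.2]
.5395,.1595,.021 cm [ 1.100e-01 -1.000e-02  1.497e+01] rot [-0.002  0.     0.001]
```

View pics/w2.png

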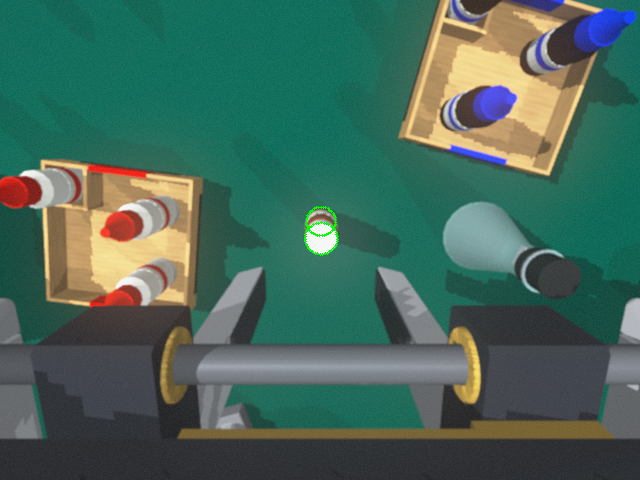

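The vial overlay fits and is centred at (321,230). Both blues stand in the blue carton and both reds in the red one. Grasping the vial, a little lower on its body.

play_rows --steps '[[[0.1,0,2,0,0,0,0.6],[0.1,0,4.5,0,0,0,0.6],[0.1,0,7,0,0,0,0.6],[0.1,0,9.5,0,0,0,0.6],[0.1,0,12,0,0,0,0.6],[0.1,0,14,0,0,0,0.6],[0.1,0,15,0,0,0,0.6],[0.1,0,15.3,0,0,0,0.6],[0.1,0,15.4,0,0,0,0.6],[0.1,0,15.4,0,0,0,0.6],[0.1,0,15.4,0,0,0,0.2],[0.1,0,15.4,0,0,0,0.2],[0.1,0,15.4,0,0,0,0.2],[0.1,0,15.4,0,0,0,0.2],[0.1,0,15.4,0,0,0,0.2],[0.1,0,15.4,0,0,0,0.2]]]'

```text
time_s: 23.9
ee_pos: [0.5403, 0.1587, 0.0168]
eef_rot: [-3.139, 0.0, -1.57]
force: [-0.9, -0.1, 2.6]
grip_width: 0.0275
```

```bash
python3 to.py .533,-.33,.019 .533,-.33,.17
```

```text
t 23.9 pos [0.5403 0.1587 0.0168] w 0.0275 F [-0.9 -0.1  2.6]
.533,-.33,.019 cm [48.86  0.75 -0.23] rot [-0.002  0.     0.   ]
.533,-.33,.17 cm [ 48.86   0.71 -15.33] rot [-0.002  0.     0.   ]
```

play_rows --steps '[[[0,0,-1,0,0,0,0.2],[0,0,-3.5,0,0,0,0.2],[0,0,-7,0,0,0,0.2],[0,0,-10.5,0,0,0,0.2],[0,0,-14,0,0,0,0.2],[1,0,-16.5,0,0,0,0.2],[3,0,-17.5,0,0,0,0.2],[6,0.2,-17.5,0,0,0,0.2],[9.5,0.2,-17.5,0,0,0,0.2],[13,0.2,-17.5,0,0,0,0.2],[16.5,0.4,-17.5,0,0,0,0.2],[20,0.4,-17.5,0,0,0,0.2],[23.5,0.4,-17.5,0,0,0,0.2],[27,0.5,-17.5,0,0,0,0.2],[30.5,0.6,-17.5,0,0,0,0.2],[34,0.7,-17.5,0,0,0,0.2],[37.5,0.7,-17,0,0,0,0.2],[41,0.7,-16.5,0,0,0,0.2],[44,0.7,-16,0,0,0,0.2],[46.5,0.7,-15.5,0,0,0,0.2]]]'

```text
time_s: 25.57
ee_pos: [0.5325, -0.3086, 0.1721]
eef_rot: [-3.139, -0.0, -1.571]
force: [0.3, 0.5, -0.5]
grip_width: 0.0279
```

```bash
python3 to.py .533,-.33,.0198
```

```text
t 25.5667 pos [ 0.5325 -0.3086  0.1721] w 0.0279 F [ 0.3  0.5 -0.5]
.533,-.33,.0198 cm [ 2.140e+00 -1.000e-02  1.523e+01] rot [-0.003 -0.    -0.001]
```

play_rows --steps '[[[1.2,0,0,0,0,0,0.2],[2,0,0.5,0,0,0,0.2],[2.15,0,2.5,0,0,0,0.2],[2.15,0,5,0,0,0,0.2],[2.15,0,7.5,0,0,0,0.2],[2.15,0,10,0,0,0,0.2],[2.15,0,12,0,0,0,0.2],[2.15,0,13.4,0,0,0,0.2],[2.15,0,14.2,0,0,0,0.2],[2.15,0,14.6,0,0,0,0.2],[2.15,0,14.85,0,0,0,0.2],[2.15,0,15,0,0,0,0.2],[2.15,0,15.1,0,0,0,0.2],[2.15,0,15.16,0,0,0,0.2],[2.15,0,15.2,0,0,0,0.2],[2.15,0,15.22,0,0,0,0.2],[2.15,0,15.22,0,0,0,0.2]]]'

```text
time_s: 26.98
ee_pos: [0.5329, -0.3302, 0.0201]
eef_rot: [-3.139, -0.0, -1.572]
force: [-0.5, 0.3, 0.3]
grip_width: 0.0279
```

play_rows --steps '[[[0,0,0.02,0,0,0,0.2],[0,0,0.04,0,0,0,0.2],[0,0,0.06,0,0,0,0.2],[0,0,0.06,0,0,0,0.2]]]'

```text
time_s: 27.32
ee_pos: [0.5331, -0.3303, 0.0198]
eef_rot: [-3.138, -0.0, -1.572]
force: [-2.0, 0.6, 3.7]
grip_width: 0.0277
```

Contact on the tray floor (3.7 N). Releasing, rising and backing away to clear the views.

play_rows --steps '[[[0,0,0,0,0,0,0.5],[0,0,0,0,0,0,0.5],[0,0,0,0,0,0,0.5],[0,0,0,0,0,0,0.5],[0,0,-1,0,0,0,0.5],[0,0,-3,0,0,0,0.5],[0,0,-6,0,0,0,0.5],[0,0,-9.5,0,0,0,0.5],[0,0,-13,0,0,0,0.5],[0,0,-16,0,0,0,0.5],[0.5,3,-18,0,0,0,0.5],[1,6,-18,0,0,0,0.5],[2,9,-18,0,0,0,0.5],[3,12,-18,0,0,0,0.5],[4,15,-18,0,0,0,0.5],[5,18,-18,0,0,0,0.5],[6,20,-18,0,0,0,0.5],[6,20,-18,0,0,0,0.5],[6,20,-18,0,0,0,0.5]]]'

```text
time_s: 28.9
ee_pos: [0.3319, -0.3904, 0.2001]
eef_rot: [-3.138, -0.001, -1.573]
force: [-0.4, 0.6, -0.5]
grip_width: 0.0471
```

```bash
python3 chk.py pics/k2.png; python3 to.py; python3 -c "
from station import ctrl;import cv2
cv2.imwrite('pics/s2.png',ctrl.camera('scene')['frame'])"
```

```text
top red ([117.6, 221.1], 127) ([152.1, 217.9], 59) ([156.3, 234.7], 122) ([151.7, 266.6], 115) ([142.8, 280.1], 72)
top blue ([296.2, 147.9], 122) ([321.0, 151.1], 74) ([332.1, 166.3], 119) ([297.9, 190.1], 119) ([305.7, 211.5], 63)
scene red ([497.0, 240.0], 459) ([538.2, 254.3], 200) ([486.7, 269.9], 23) ([503.8, 285.0], 265) ([530.8, 281.2], 28)
scene blue ([145.9, 127.4], 61) ([167.0, 153.0], 29) ([294.6, 273.3], 200) ([328.5, 283.4], 214) ([296.0, 299.1], 25) ([302.6, 316.1], 247)
t 29.0 pos [ 0.3331 -0.3899  0.1997] w 0.0469 F [0.  0.7 1. ]
```

View pics/k2.png

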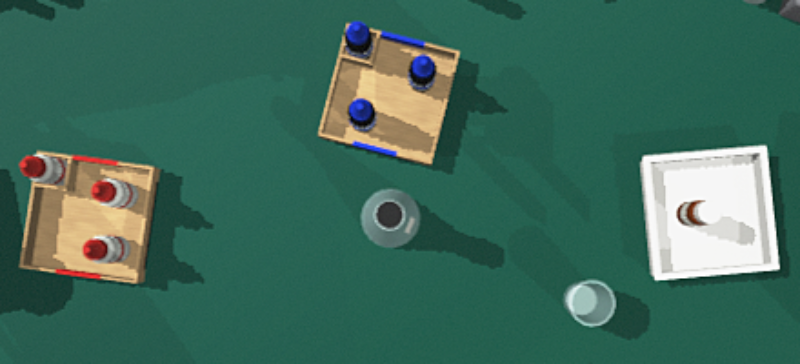

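View pics/s2.png

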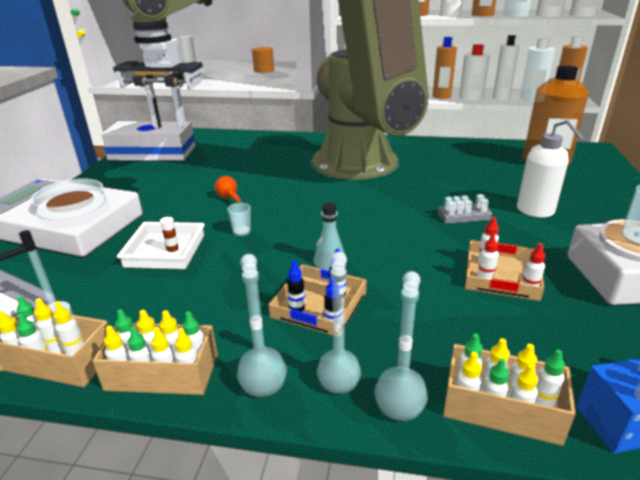

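Everything stands upright in its box: reds at (112,191) and (97,249), blues at (422,71) and (361,113), vial at (692,213). The flask and beaker look unmoved, and the gripper is clear.

```bash
python3 -c "
from station import ctrl;print(ctrl.hand_in())"
```

```text
the job is handed in; nothing more can be done
None
```

The job is done and handed in at about 29 s of the 109 s allowed. Both red-capped bottles are in the red carton, both blue-capped black ones are in the blue carton, and the amber vial is in the white tray, moved in that order.

- **Placing:** Each item was lowered to its box floor before release, then the gripper opened and backed off. The wrist force showed contact for four of the five. For the second red bottle it stayed within the ±1 N noise, so I relied on the measured height (about 0.3 mm above the floor) and lowered another 0.5 mm before opening.
- **Last checks:** The final top and scene pictures show all five upright and free in the right boxes, with the flask and beaker where they were. The cap positions seen from above had not changed since each bottle was placed. The gripper is about 0.2 m above the bench and touches nothing.
- **Disagreements:** The heights measured from the two cameras came out about 2–5 mm high for the vial, flask and beaker. The red carton's position was about 3 mm out against its fixed bottle. Neither affected the grasps or the placing.

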